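# Unstack the received goods into their fitted trays

### The arm

A 6-joint arm with a two-finger parallel gripper is mounted at the origin on the work surface. World frame = base frame: x ahead of the robot, y to its left, z up, the work surface at z = 0. Lengths are in m, angles in rad, forces in N, time in s.
With the tool pointing down it reaches from about 0.275 to 0.85 m from the base axis. Payload 19 kg.
Tool frame: the origin (TCP) lies at the very end of the fingers, on their centre line; the grasp point (between the pads) lies manip.grasp_offset behind it (manip.grasp_offset is the distance from the TCP to the grasp point, in m); z points along the fingers, y is the direction in which the jaws open and shut (so a half turn about z gives the same grasp; the last joint's range is limited). The gripper opens to 85 mm and grips with 20 to 120 N. Pads are 22 mm wide; open, the fingers measure 114 mm over their backs; the gripper's body (76 mm by 85 mm) begins 54 mm behind the grasp point. The pads swing forward as they close: fully open they stand 13 mm farther back than shut.
Start: joints at [-1.264, 0.15, 1.437, -0, 1.554, -0.134], TCP at [0.245, -0.52, 0.231] pointing down, gripper open.
Joint ranges: [-2.8, 2.8], [-0.68, 2.1], [0.12, 2.68], [-1.39, 4.53], [0.16, 2.79], [-2.81, 2.81]. Speed limits (rad/s): [1.89, 1.89, 2.22, 3.01, 3.01, 3.01].

### API

Orientations are given as a unit quaternion [x, y, z, w].
In Python, from station import status, grab_frame, get_calibration, job, manip gives the robot as it stands.
- The arm moves only by the tool carry_out, never from a script. Its argument "steps" is text: rows parted by semicolons, each of 5 numbers parted by spaces: the opening, from 0 (shut) to 1 (fully open), then the shift along the tool's x, y, z in cm, then the turn about the tool's z in rad. In form: claw dx dy dz spin; .... A call has 1 to 20 rows; each row shifts and turns the commanded pose from where the row before left it, along the tool's axes as they then stand; what a row does not reach is not made up. A row lasts 1/12 s, in which the tool goes at most 41.7 mm and 7.16 degrees, less where a joint would pass 70% of its speed; a pose out of reach is approached as far as the arm can. A call is refused whole if a number of a shift passes 4.17 or a number of a turn 0.125, either way. A call with a gripper value outside its range is refused whole. The fingers move at their own pace and stop on an object; the grip force is fixed at half the most. Time passes only in rows, so rows that do not move let the fingers close. It gives the time, the measured TCP pose, the force and the opening at its end, in the units of the state.
- status.get_obs(): the state, without advancing time (a new reading comes with each control period).
- grab_frame(name): name is "scene" or "top" or "wrist"; returns (picture, depth): 420x560x3 uint8, red, green, blue; 420x560 float32, m along the optical axis (not along the pixel's ray), 0 where there is no reading.
- get_calibration(name): a dict with "vertical_fov" (degrees; the focal length in pixels is half the picture's height over the tangent of half this angle, whatever the lens; pixels are square), "cx", "cy" (the principal point, pixels), "D" ([k1, k2, p1, p2, k3] as OpenCV has them; the pictures are not rectified), "eye" and "attitude" of the camera in the world; the wrist camera has in their place "tool_from_camera" (4x4, takes a point from camera to tool coordinates, whose origin is the TCP and whose axes are the flange's). Camera axes: x right, y up, looking along -z (the intrinsics and any distortion apply to the point x, -y, -z); pixel columns grow to the right and rows downward; lengths in m; the calibration is good to about 2 mm. A picture is of the moment at which its call begins: read the wrist's pose just before it. get_calibration takes no time and is no camera call.
- job.job_done(): hands the job in, once; it reports no verdict.
The state is a dict: "clock": time; "joints": joint angles; "qd": joint speeds; "joint_torque": joint torques, N m; "ee_pos": TCP position; "tcp_rot": TCP orientation; "wrist_force": force on the tool from outside, world axes, zero at the start; "ft_torque": the same for the moment, N m; "width": opening from 0.0 (shut) to 1.0 (fully open).
Only numpy, scipy, OpenCV 4.12 (cv2) and the standard library are available. Lean on these libraries where they do the work, as an engineer would, in place of code of your own. Each camera call takes 0.05 s, during which the arm holds its last target. There are 200 camera calls.

### The job

Take apart the stack of received goods and set each piece down in the tray made to fit it: the long carton, the square carton, the slim carton and the round tin each go in the tray of their own shape, lying flat inside its lips and the way up they are now. Keep every piece upright on the way, without letting any topple, and leave the tape roll and the scanner where they are.

Things in the scene. Friction and masses are not known exactly. Their poses are not given: they have to be found in the camera images.
- long_carton: Long flat black carton with a grey printed band, 190 (its x) x 64 (its y) x 40 mm high; the bottom of the stack, lying on the table. Origin at the centre of its underside, z up, top at z = 40 mm. 0.2 to 0.45 kg.
- square_carton: White square carton with black edge lines, 60 x 60 (its x, y) x 50 mm high; starts standing on one half of the long carton (either half), sides nearly parallel to the long carton's, centre about 45 mm from the long carton's centre. Origin at the centre of its underside, z up, top at z = 50 mm. 0.12 to 0.26 kg.
- round_tin: Round closed metal tin, 56 mm diameter, 50 mm high; starts standing on the other half of the long carton, about 30 mm clear of the square carton. Origin at the centre of its underside, z up, top at z = 50 mm. 0.1 to 0.22 kg.
- slim_carton: Slim light grey carton, 120 (its x) x 30 (its y) x 34 mm high; the top of the stack, bridging the square carton and the round tin, roughly along the long carton. Origin at the centre of its underside, z up, top at z = 34 mm. 0.06 to 0.13 kg.
- long_tray: Kraft cardboard tray fixed to the table, 3 mm floor, open above, lips 4 mm thick that rise to 9 mm above the table (6 mm above the tray floor); for the long carton: inside 210 (its x) x 84 (its y) mm. Origin at the centre of its underside, on the table, z up; the tray floor is at z = 3 mm.
- square_tray: Kraft cardboard tray fixed to the table, 3 mm floor, open above, lips 4 mm thick that rise to 9 mm above the table (6 mm above the tray floor); for the square carton: inside 80 x 80 mm (x, y). Origin at the centre of its underside, on the table, z up; the tray floor is at z = 3 mm.
- round_tray: Kraft cardboard tray fixed to the table, 3 mm floor, open above, lips 4 mm thick that rise to 9 mm above the table (6 mm above the tray floor); for the round tin: round, inside diameter 76 mm. Origin at the centre of its underside, on the table, z up; the tray floor is at z = 3 mm.
- slim_tray: Kraft cardboard tray fixed to the table, 3 mm floor, open above, lips 4 mm thick that rise to 9 mm above the table (6 mm above the tray floor); for the slim carton: inside 140 (its x) x 50 (its y) mm. Origin at the centre of its underside, on the table, z up; the tray floor is at z = 3 mm.
- tape_roll: Bystander: roll of clear packing tape lying flat beyond the work, 100 mm outside diameter, 48 mm high, loose. Origin at the centre of its underside.
- scanner: Bystander: hand-held barcode scanner lying beyond the work, about 165 mm long (its x, from -70 to 95 mm), 60 mm wide, 36 mm high, loose. Origin on its underside, under its middle.

How it is judged:
At the end, for the whole second after the job is handed in: Each of the four goods rests flat in the tray of its own shape: centres within 16 mm, underside less than 6 mm above the tray's underside, upright within 4.5 degrees, long and slim cartons along their trays (either way round) within 11 degrees, released and at rest (horizontal distance between long_carton and long_tray below 0.016 m and z of long_carton in the frame of long_tray below 0.006 m and angle between each of long_carton, square_carton, slim_carton, round_tin's own z axis and vertical below 0.08 rad and linear speed of each of long_carton, square_carton, slim_carton, round_tin below 0.02 m/s and angular speed of each of long_carton, square_carton, slim_carton, round_tin below 0.2 rad/s and angle between the x axis of long_carton and the x axis of long_tray, either way round below 0.2 rad and horizontal distance between square_carton and square_tray below 0.016 m and z of square_carton in the frame of square_tray below 0.006 m and horizontal distance between slim_carton and slim_tray below 0.016 m and z of slim_carton in the frame of slim_tray below 0.006 m and angle between the x axis of slim_carton and the x axis of slim_tray, either way round below 0.2 rad and horizontal distance between round_tin and round_tray below 0.016 m and z of round_tin in the frame of round_tray below 0.006 m); the robot touches nothing.
It fails at once if one of the four goods is tipped more than about 35 degrees from upright (angle between any of long_carton, square_carton, slim_carton, round_tin's own z axis and vertical above 0.6 rad).
It fails at once if the tape roll or the scanner is moved more than 30 mm (distance of any of tape_roll, scanner from where it was at the start of the episode above 0.03 m).
It also fails if it takes over 131 s, if anything falls off the work surface, if the arm or the gripper's body presses on something with over 40 N, if the wrist force passes 120 N, or if a joint passes its speed limit or range.

## Working session

There is one attempt and no reset: what is moved stays moved. The work goes in short steps, Python scripts to look and compute and a tool call to move; the robot and the scene stay as the last step left them, time stands still between calls to the robot, and variables do not carry over. Pictures are saved under pics/ and viewed, about 12 in all and at most 16, crops included, and the job is handed in when it is done.

Besides the shell and the picture viewer there is one more tool, called after ">>>" as a command line: name --argument value ..., lists and objects as JSON in quotes. carry_out: Moves the arm, as the interface text tells. Its arguments: {"type":"object","properties":{"steps":{"type":"string"}},"required":["steps"]}

```bash
mkdir -p pics
cat > h.py <<'E'
import numpy as np, cv2
from scipy.spatial.transform import Rotation as R
from station import status, grab_frame, get_calibration, job, manip
def cam(name):
    o=status.get_obs(); im,d=grab_frame(name); return o,im,d,get_calibration(name)
def pose(c,o):
    if 'eye' in c:
        a=np.array(c['attitude'],float)
        M=R.from_quat(a).as_matrix() if a.size==4 else a.reshape(3,3)
        return M,np.array(c['eye'])
    T=np.array(c['tool_from_camera']); M=R.from_quat(o['tcp_rot']).as_matrix()
    return M@T[:3,:3], M@T[:3,3]+o['ee_pos']
def cloud(o,im,d,c):
    h,w=d.shape; f=h/2/np.tan(np.radians(c['vertical_fov'])/2)
    K=np.array([[f,0,c['cx']],[0,f,c['cy']],[0,0,1]])
    u,v=np.meshgrid(np.arange(w),np.arange(h))
    p=cv2.undistortPoints(np.stack([u,v],-1).reshape(-1,1,2).astype(float),K,np.array(c['D'],float)).reshape(h,w,2)
    P=np.stack([p[...,0]*d,-p[...,1]*d,-d],-1)
    M,t=pose(c,o); W=P@M.T+t; W[d<=0]=np.nan
    return W
E
python3 - <<'E'
from h import *
print(status.get_obs(), manip.grasp_offset)
for n in ('top','scene'):
    o,im,d,c=cam(n); print(c); np.savez(''+n+'0.npz',im=im,W=cloud(o,im,d,c))
    cv2.imwrite(f'pics/{n}0.png',im[...,::-1])
E
```

```text
{'clock': 0.0, 'joints': array([-1.26396922e+00,  1.50984188e-01,  1.43799448e+00, -5.77902410e-06,
        1.55375549e+00, -1.34020717e-01]), 'qd': array([4.55882688e-04, 1.18077484e-03, 2.69625927e-04, 1.63681697e-05,
       1.68276519e-05, 6.76778689e-04]), 'joint_torque': array([ 6.59264583e-05, -7.13054037e+01, -5.70864022e+01, -9.94292418e-05,
        8.84308945e-03,  5.69096369e-05]), 'ee_pos': array([ 0.24525887, -0.5198275 ,  0.23069467]), 'tcp_rot': array([ 9.75804681e-01,  2.18643313e-01, -5.21321365e-05, -5.68378039e-04]), 'wrist_force': array([-0.46424095, -0.367045  ,  0.02193908]), 'ft_torque': array([-0.01934617, -0.03134581,  0.01602581]), 'width': 1.0016861633457785} 0.0187
{'vertical_fov': 54.55630854777941, 'cx': 281.2275740650872, 'cy': 209.41160636303997, 'D': array([0.02210479, 0.        , 0.        , 0.        , 0.        ]), 'eye': array([ 0.53497764, -0.0155194 ,  1.00438303]), 'attitude': array([ 0.03150992, -0.02785246, -0.70490313,  0.70805574])}
{'vertical_fov': 46.82032491604149, 'cx': 276.7090132015778, 'cy': 203.50815524274, 'D': array([-0.14085335,  0.        ,  0.        ,  0.        ,  0.        ]), 'eye': array([ 1.49631401, -0.00654515,  0.63755819]), 'attitude': array([0.34224517, 0.3408889 , 0.62950033, 0.60859867])}
```

View pics/top0.png

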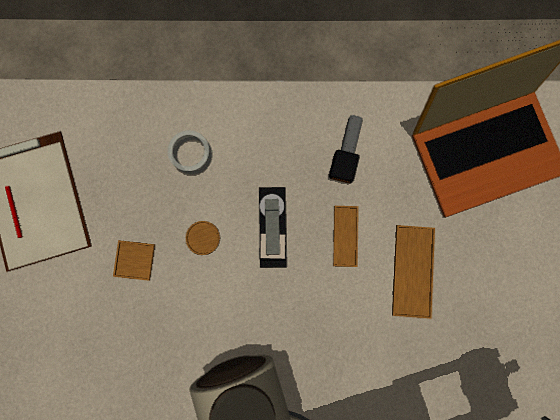

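View pics/scene0.png

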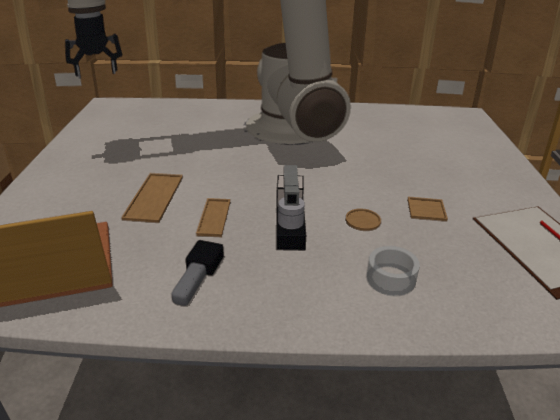

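The top view shows the stack at (272,227), with the tin at the far end and the square carton at the near end. The trays are slim (345,236), long (414,271), round (203,238) and square (134,260). The tape (191,154) and scanner (345,150) lie beyond the work.

```bash
cat > m.py <<'E'
from h import *
def rect(P):
    r=cv2.minAreaRect((P[:,:2]*1000).astype(np.float32)); (x,y),(a,b),t=r
    if a<b: a,b,t=b,a,t+90
    return f"c=({x:.1f},{y:.1f}) size {a:.1f}x{b:.1f} long-axis {(t+90)%180-90:.1f}deg"
def biggest(m,roi=None):
    n,l,s,c=cv2.connectedComponentsWithStats(m.astype(np.uint8)); 
    return l==1+s[1:,4].argmax()
E
python3 - <<'E'
from m import *
z=np.load('top0.npz'); im,W=z['im'],z['W']; hsv=cv2.cvtColor(im,cv2.COLOR_RGB2HSV)
Z=W[...,2]; print('table z',np.nanmedian(Z[290:330,20:180]),np.nanmedian(Z[300:330,330:380]), np.nanmedian(Z[180:200,220:250]))
S=(slice(170,290),slice(240,305))
for lo,hi,n in((.108,.15,'slim'),(.07,.105,'mid'),(.025,.06,'long')):
    m=np.zeros(Z.shape,bool); m[S]=(Z[S]>lo)&(Z[S]<hi)
    n_,l,s,c=cv2.connectedComponentsWithStats(m.astype(np.uint8))
    for i in range(1,n_):
        if s[i,4]>25: print(n,s[i],rect(W[l==i]),np.median(Z[l==i]))
b=(hsv[...,1]>110)&(hsv[...,0]>8)&(hsv[...,0]<28)&(Z<.03)
n_,l,s,c=cv2.connectedComponentsWithStats(b.astype(np.uint8))
for i in range(1,n_):
    if s[i,4]>300: print('tray',s[i],rect(W[l==i]),W[l==i].mean(0))
for sl,n in(((slice(125,180),slice(165,218)),'tape'),((slice(110,190),slice(322,370)),'scan')):
    P=W[sl]; P=P[P[...,2]>.012]; print(n,rect(P),P[:,2].max())
E
```

```text
table z -0.0013631164531662243 -0.0013768825316607947 -0.001429105468459646
slim [265 199  15  55 763] c=(573.5,8.8) size 118.1x29.9 long-axis 2.0deg 0.12253644734809854
mid [260 194  25  23 219] c=(623.0,10.2) size 54.5x48.7 long-axis 88.3deg 0.08862543480459484
mid [259 232  28  28 444] c=(530.9,8.6) size 60.5x60.4 long-axis -89.8deg 0.08875320717552376
long [259 187  28  46 527] c=(616.4,10.6) size 108.2x64.2 long-axis 0.6deg 0.03870290408411181
long [260 259  27   9 193] c=(489.4,8.3) size 61.7x16.9 long-axis -87.6deg 0.03871772503178372
tray [ 412   89  148  128 6999] c=(762.1,-524.1) size 333.5x228.0 long-axis -70.7deg [ 0.73792428 -0.52060456  0.01477132]
tray [ 333  205   25   62 1468] c=(556.0,-167.0) size 150.2x57.8 long-axis -0.9deg [ 0.5544116  -0.16779528  0.00273555]
tray [185 221  35  34 918] c=(549.2,183.9) size 85.6x81.2 long-axis 88.9deg [0.54915787 0.18345494 0.0027841 ]
tray [ 392  225   43   94 3539] c=(470.7,-332.2) size 220.2x97.1 long-axis -3.8deg [ 0.47003108 -0.33149915  0.00248199]
tray [ 113  240   42   41 1363] c=(494.0,349.8) size 91.9x88.9 long-axis 83.1deg [0.49385196 0.34959183 0.00286531]
tape c=(756.4,212.6) size 100.3x99.4 long-axis 79.5deg 0.05187253206969844
scan c=(769.1,-174.2) size 163.8x60.0 long-axis -14.5deg 0.040041319061169034
```

>>> carry_out --steps "1 0 0 0 0.11; 1 0 0 0 0.11; 1 0 0 0 0.11; 1 0 0 0 0.11; 1 1 -1.6 0 0; 1 2 -3.2 0 0; 1 2 -3.2 0 0; 1 2 -3.2 0 0; 1 2 -3.2 0 0; 1 2 -3.2 0 0; 1 2 -3.2 0 0; 1 2 -3.2 0 0; 1 2 -3.2 0 0; 1 2 -3.2 0 0"

```text
clock: 1.27
ee_pos: [0.4355, -0.214, 0.2312]
tcp_rot: [1.0, 0.0, -0.0, -0.0]
wrist_force: [0.7, -0.9, -0.8]
width: 0.999
```

>>> carry_out --steps "1 2 -3.2 0 0; 1 2 -3.2 0 0; 1 2 -3.2 0 0; 1 2 -3.2 0 0; 1 2 -3.2 0 0; 1 2 -3.2 0 0; 1 0.8 -3.2 0 0; 1 0 0 0 0; 1 0 0 0 0; 1 0 0 0 0"

```text
clock: 2.1
ee_pos: [0.5627, 0.0081, 0.231]
tcp_rot: [1.0, 0.001, -0.0, 0.0]
wrist_force: [-0.0, -0.1, 0.6]
width: 0.999
```

Run:
```python
from m import *
o,im,d,c=cam('wrist'); W=cloud(o,im,d,c); Z=W[...,2]
np.savez('w0.npz',im=im,W=W); cv2.imwrite('pics/w0.png',im[...,::-1])
print(c,o['ee_pos'])
for lo,hi,n in((.108,.15,'slim'),(.08,.1,'mid'),(.03,.05,'long'),(-.01,.01,'tab')):
    m=(Z>lo)&(Z<hi)
    n_,l,s,_=cv2.connectedComponentsWithStats(m.astype(np.uint8))
    for i in range(1,n_):
        if s[i,4]>500: print(n,s[i],rect(W[l==i]),np.median(Z[l==i]))
```

```text
{'vertical_fov': 70.10722862179576, 'cx': 280.3939656534052, 'cy': 212.02192986195587, 'D': array([-0.03540396,  0.        ,  0.        ,  0.        ,  0.        ]), 'tool_from_camera': array([[ 4.63132207e-04,  9.55387194e-01,  2.95355879e-01,
         7.65037414e-02],
       [ 9.99999776e-01, -3.00002008e-04, -5.97631669e-04,
         1.54843002e-04],
       [-4.82362286e-04,  2.95356090e-01, -9.55387119e-01,
        -1.42497708e-01],
       [ 0.00000000e+00,  0.00000000e+00,  0.00000000e+00,
         1.00000000e+00]])} [0.56266039 0.00805727 0.23100728]
slim [ 258  125   39  136 4681] c=(574.9,9.4) size 119.7x30.1 long-axis 1.8deg 0.1240187050937046
mid [ 247  108   60   56 1351] c=(625.1,11.7) size 55.2x48.7 long-axis -86.6deg 0.08988918380778127
mid [249 199  16  59 764] c=(532.2,31.6) size 60.6x14.7 long-axis -0.6deg 0.09005589355927027
mid [296 200  15  58 755] c=(532.0,-14.7) size 59.6x14.2 long-axis -0.0deg 0.09013527700412388
long [  20    0  107   54 2587] c=(732.5,213.9) size 100.5x49.0 long-axis 87.8deg 0.046995625451770995
long [ 408    0   76   75 3955] c=(726.0,-161.1) size 69.1x59.3 long-axis -13.9deg 0.03568632628660379
long [ 246   87   61   48 1641] c=(648.2,12.2) size 64.3x47.7 long-axis 89.9deg 0.03987157772154698
tab [     0      0    560    384 165055] c=(499.6,10.9) size 938.4x548.9 long-axis -89.7deg 9.349944258435494e-05
tab [  55    0   51   37 1397] c=(749.3,227.4) size 52.2x38.5 long-axis 88.4deg -0.00011357672238149208
tab [  84  379   56   41 1488] c=(187.7,304.8) size 100.2x92.0 long-axis -80.7deg 4.4330193176955746e-05
tab [ 422  379   56   41 1492] c=(190.8,-289.6) size 98.5x91.4 long-axis 83.4deg 0.0002891372710044082
```

View pics/w0.png

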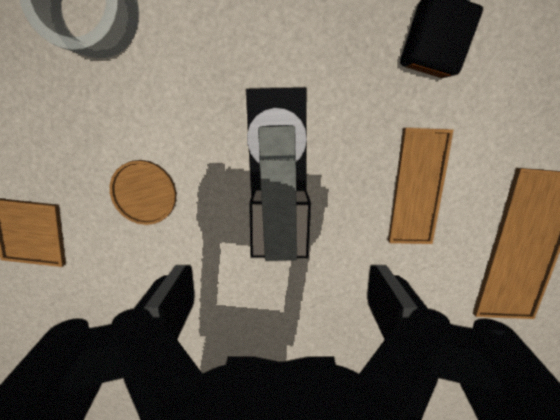

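Run:
```python
from m import *
z=np.load('w0.npz'); im,W=z['im'],z['W']; hsv=cv2.cvtColor(im,cv2.COLOR_RGB2HSV); Z=W[...,2]
b=(hsv[...,1]>90)&(hsv[...,0]>5)&(hsv[...,0]<28)&(Z<.03)
b=cv2.morphologyEx(b.astype(np.uint8),cv2.MORPH_CLOSE,np.ones((3,3)))
n_,l,s,c=cv2.connectedComponentsWithStats(b)
for i in range(1,n_):
    if s[i,4]>600: print('tray',s[i],rect(W[l==i]))
P=W[108:164,247:307]; P=P[(P[...,2]>.085)&(P[...,2]<.1)]*1000
print('tin', cv2.minEnclosingCircle(P[:,:2].astype(np.float32)))
```

```text
tray [ 388  128   65  116 5473] c=(nan,nan) size 0.0x0.0 long-axis 0.0deg
tray [ 110  160   66   65 3332] c=(556.1,183.8) size 78.9x72.5 long-axis -53.0deg
tray [ 474  168   86  151 8945] c=(468.8,-336.3) size 223.1x103.8 long-axis -4.2deg
tray [   0  199   65   68 3814] c=(493.0,352.9) size 106.5x83.1 long-axis -15.4deg
tin ((621.9537353515625, 11.741948127746582), 27.980541229248047)
```

>>> carry_out --steps "1 0.6 -0.13 1 -0.031; 1 0.63 0 2 0; 1 0 0 2 0; 1 0 0 2 0; 1 0 0 2 0; 1 0 0 2 0; 1 0 0 1.5 0; 1 0 0 1.1 0; 1 0 0 0 0; 1 0 0 0 0; 0.2 0 0 0 0; 0.2 0 0 0 0; 0.2 0 0 0 0; 0.2 0 0 0 0; 0.2 0 0 0 0; 0.2 0 0 0 0; 0.2 0 0 0 0; 0.2 0 0 0 0"

```text
clock: 3.65
ee_pos: [0.5755, 0.0098, 0.096]
tcp_rot: [1.0, 0.016, 0.0, 0.0]
wrist_force: [-0.8, -0.3, 6.8]
width: 0.34
```

Run:
```python
from m import *
for f,off in(('w0.npz',0),('top0.npz',1)):
    z=np.load(f); im,W=z['im'],z['W']; hsv=cv2.cvtColor(im,cv2.COLOR_RGB2HSV); Z=W[...,2]+off*.0014
    # only lips: z in .005-.012, floor: .001-.005 kraft
    b=(hsv[...,1]>90)&(hsv[...,0]>5)&(hsv[...,0]<28)&(Z>.0015)&(Z<.012)
    b=cv2.morphologyEx(b.astype(np.uint8),cv2.MORPH_OPEN,np.ones((3,3)))
    n_,l,s,c=cv2.connectedComponentsWithStats(b)
    for i in range(1,n_):
        if 600<s[i,4]<12000: print(f,s[i],rect(W[l==i]), cv2.minEnclosingCircle((W[l==i][:,:2]*1000).astype(np.float32)))
```

```text
w0.npz [ 389  128   64  116 5324] c=(557.0,-167.1) size 147.6x59.3 long-axis -1.6deg ((557.4318237304688, -167.09576416015625), 78.30506134033203)
w0.npz [ 110  160   66   65 3225] c=(551.0,182.2) size 82.6x82.2 long-axis -56.8deg ((550.430908203125, 182.530029296875), 42.06643295288086)
w0.npz [ 474  168   86  151 8731] c=(472.6,-330.9) size 218.0x95.3 long-axis -3.5deg ((472.4678955078125, -330.9912414550781), 117.2464370727539)
w0.npz [   0  199   65   68 3607] c=(494.7,347.9) size 89.5x89.2 long-axis 83.3deg ((494.47222900390625, 347.13848876953125), 61.243255615234375)
```

>>> carry_out --steps "0 0 0 -0.4 0; 0 0 0 -1 0; 0 0 0 -1.5 0; 0 0 0 -2 0; 0 0 0 -2 0; 0 0 0 -2 0; 0 0 0 -1.1 0; 0 0 0 0 0; 0 0 0 0 0; 0 0 0 0 0"

```text
clock: 4.48
ee_pos: [0.5747, 0.0098, 0.1941]
tcp_rot: [1.0, 0.016, -0.001, -0.0]
wrist_force: [-0.8, 0.2, -1.3]
width: 0.343
```

>>> carry_out --steps "0 0 0 0 0.031; 0 -0.15 1 0 0; 0 -0.2 2 0 0; 0 -0.2 2.5 0 0; 0 -0.2 2.5 0 0; 0 -0.2 2.5 0 0; 0 -0.2 2.5 0 0; 0 -0.2 2 0 0; 0 -0.2 1.65 0 0; 0 -0.2 1 0 0; 0 0 0 1 0.022; 0 0 0 2 0; 0 0 0 2.5 0; 0 0 0 2.5 0; 0 0 0 2.5 0; 0 0 0 2 0; 0 0 0 1.5 0; 0 0 0 1 0; 0 0 0 0 0; 0 0 0 0 0"

```text
clock: 6.15
ee_pos: [0.5577, -0.1664, 0.0451]
tcp_rot: [1.0, -0.011, -0.0, -0.0]
wrist_force: [0.7, 0.1, -0.1]
width: 0.341
```

Run:
```python
from m import *
o,im,d,c=cam('wrist'); W=cloud(o,im,d,c); print(o['ee_pos'],o['tcp_rot'],o['wrist_force'])
cv2.imwrite('pics/w1.png',im[...,::-1])
np.savez('w1.npz',im=im,W=W)
```

```text
[ 0.5577111  -0.16635659  0.04513391] [ 9.99944544e-01 -1.05237933e-02 -3.31841722e-04 -2.22218337e-04] [ 0.73803169  0.06053315 -0.10106007]
```

View pics/w1.png

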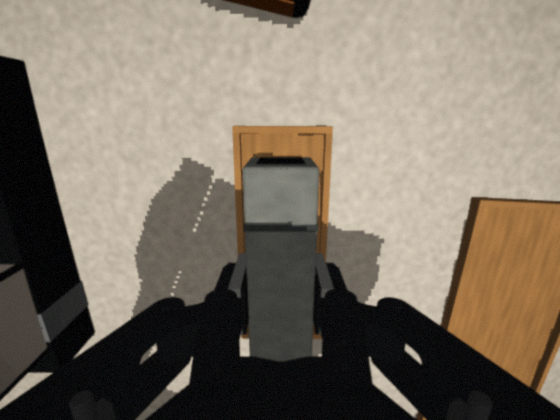

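The wrist view shows the slim carton (245–318 px) centred over the slim tray (235–331 px) and level. I'll lower it and release.

>>> carry_out --steps "0 0 0 1 0; 0 0 0 1 0; 0 0 0 0.8 0; 0 0 0 0.4 0; 0 0 0 0 0; 0 0 0 0 0; 0 0 0 0 0"

```text
clock: 6.78
ee_pos: [0.558, -0.1668, 0.0136]
tcp_rot: [1.0, -0.011, 0.0, 0.0]
wrist_force: [-0.2, -0.0, -0.8]
width: 0.342
```

>>> carry_out --steps "0.5 0 0 0 0; 0.5 0 0 0 0; 0.5 0 0 0 0; 0.5 0 0 0 0; 0.5 0 0 0 0; 0.5 0 0 -0.5 0; 0.6 0 0 -1 0; 0.6 0 0 -1.5 0; 0.8 0 0 -2.5 0; 1 0 0 -3 0; 1 0 0 -3 0; 1 0 0 -3 0; 1 0 0 -2.5 0; 1 0 0 -2 0; 1 0 0 -1 0; 1 0 0 0 -0.022; 1 0 0 0 0"

```text
clock: 8.2
ee_pos: [0.5577, -0.1667, 0.213]
tcp_rot: [1.0, 0.001, 0.0, -0.0]
wrist_force: [-0.2, -0.3, -0.8]
width: 1.001
```

```bash
cat > obs.py <<'E'
from m import *
import sys
def comps(W,zr,xy,minn=150):
    Z=W[...,2]; m=(Z>zr[0])&(Z<zr[1])&(abs(W[...,0]-xy[0])<xy[2])&(abs(W[...,1]-xy[1])<xy[2])
    n_,l,s,_=cv2.connectedComponentsWithStats(m.astype(np.uint8))
    for i in range(1,n_):
        if s[i,4]>minn: print(zr,s[i],rect(W[l==i]),'z',np.median(Z[l==i]).round(4),'circ',cv2.minEnclosingCircle((W[l==i][:,:2]*1000).astype(np.float32)))
E
python3 - <<'E'
from obs import *
o,im,d,c=cam('wrist'); W=cloud(o,im,d,c); print(o['ee_pos'],o['tcp_rot'],o['wrist_force'])
np.savez('w2.npz',im=im,W=W)
comps(W,(.03,.045),(.557,-.167,.09))
o,im,d,c=cam('top'); W=cloud(o,im,d,c)+[.0013,.0008,.0014]; np.savez('t2.npz',im=im,W=W)
comps(W,(.08,.1),(.575,.01,.1)); comps(W,(.03,.05),(.575,.01,.1))
cv2.imwrite('pics/t2.png',im[...,::-1])
E
```

```text
[ 0.55772189 -0.16673157  0.21302462] [ 9.99998943e-01  1.45334912e-03  3.69699953e-05 -2.23629598e-05] [-0.19997807 -0.28536276 -0.77121745]
(0.03, 0.045) [ 267  137   30  108 2926] c=(557.0,-167.1) size 120.1x30.2 long-axis -1.2deg z 0.037 circ ((557.170654296875, -166.88182067871094), 61.099342346191406)
(0.08, 0.1) [260 194  25  25 477] c=(621.3,11.1) size 54.3x54.2 long-axis -88.4deg z 0.0901 circ ((621.8174438476562, 11.624018669128418), 27.780569076538086)
(0.08, 0.1) [259 232  28  28 740] c=(532.2,9.3) size 60.5x60.3 long-axis -89.8deg z 0.09 circ ((531.2385864257812, 9.448336601257324), 41.8826789855957)
(0.03, 0.05) [259 187  28  46 729] c=(617.6,11.4) size 107.9x64.4 long-axis 0.6deg z 0.0399 circ ((616.9934692382812, 10.23633861541748), 61.54055404663086)
(0.03, 0.05) [260 259  27   9 194] c=(490.7,9.3) size 61.9x16.8 long-axis -87.6deg z 0.0399 circ ((491.96026611328125, 9.30009937286377), 31.761701583862305)
```

>>> carry_out --steps "1 -0.25 -1 0 0; 1 -0.3 -2 0 0; 1 -0.4 -2.5 0 0; 1 -0.4 -3 0 0; 1 -0.4 -3 0 0; 1 -0.4 -3 0 0; 1 -0.4 -2 0 0; 1 0 -1 0 0; 1 0 -0.06 2 0; 1 0 0 3 0; 1 0 0 3 0; 1 0 0 2.5 0; 1 0 0 2.5 0; 1 0 0 2 0; 1 0 0 1.3 0; 1 0 0 0 0; 1 0 0 0 0; 0.5 0 0 0 0; 0.5 0 0 0 0; 0.5 0 0 0 0"

```text
clock: 9.97
ee_pos: [0.5328, 0.0088, 0.0516]
tcp_rot: [1.0, 0.0, 0.001, 0.0]
wrist_force: [2.0, -0.4, 3.4]
width: 0.691
```

>>> carry_out --steps "0.5 0 0 0 0; 0.5 0 0 0 0; 0.5 0 0 0 0; 0.5 0 0 0 0"

```text
clock: 10.3
ee_pos: [0.5328, 0.0088, 0.0516]
tcp_rot: [1.0, 0.0, 0.001, 0.0]
wrist_force: [-0.6, 0.3, 5.5]
width: 0.695
```

>>> carry_out --steps "0.4 0 0 -0.5 0; 0.4 0 0 -1 0; 0.4 0 0 -2 0; 0.4 0 0 -2.5 0; 0.4 0 0 -2.5 0; 0.4 0 0 -2 0; 0.4 0 0 -1 0; 0.4 0 0 0 0; 0.4 -0.1 -1 0 0; 0.4 -0.25 -2 0 0; 0.4 -0.3 -2.8 0 0; 0.4 -0.35 -3 0 0; 0.4 -0.35 -3 0 0; 0.4 -0.35 -3 0 0; 0.4 -0.35 -3 0 0; 0.4 -0.35 -3 0 0; 0.4 -0.35 -3 0 0; 0.4 -0.35 -3 0 0; 0.4 -0.35 -2.8 0 0; 0.4 -0.3 -2 0 0"

```text
clock: 11.97
ee_pos: [0.4929, 0.3272, 0.1635]
tcp_rot: [1.0, 0.001, -0.001, 0.0]
wrist_force: [0.9, -0.5, -3.2]
width: 0.694
```

>>> carry_out --steps "0.4 0 -1.5 0 0; 0.4 0 -0.8 0 0; 0.4 0 0 0 0.06; 0.4 0 0 1 0.058; 0.4 0 0 2 0; 0.4 0 0 2 0; 0.4 0 0 1.5 0; 0.4 0 0 1 0; 0.4 0 0 0 0; 0.4 0 0 0 0; 0.4 0 0 0 0"

```text
clock: 12.88
ee_pos: [0.4949, 0.3478, 0.0913]
tcp_rot: [0.998, -0.059, 0.0, -0.0]
wrist_force: [-0.0, 0.2, -1.6]
width: 0.696
```

Run:
```python
from obs import *
o,im,d,c=cam('wrist'); W=cloud(o,im,d,c); print(o['ee_pos'],o['tcp_rot'],o['wrist_force'],o['width'])
cv2.imwrite('pics/w3.png',im[...,::-1])
hsv=cv2.cvtColor(im,cv2.COLOR_RGB2HSV); Z=W[...,2]
b=(hsv[...,1]>90)&(hsv[...,0]>5)&(hsv[...,0]<28)&(Z>.0015)&(Z<.012)&(abs(W[...,1]-.35)<.08)
print('tray',rect(W[b])); comps(W,(o['ee_pos'][2]+.03,o['ee_pos'][2]+.05),(.495,.35,.06))
```

```text
[0.49491084 0.3478265  0.09132823] [ 9.98275861e-01 -5.86937244e-02  4.89988422e-04 -3.35214719e-04] [-0.01026668  0.15434936 -1.63160173] 0.6956260847762314
tray c=(519.3,346.4) size 88.1x39.6 long-axis 83.8deg
(np.float64(0.12132822822709864), np.float64(0.14132822822709865)) [  161   239   239   127 18909] c=(496.8,347.8) size 87.1x57.1 long-axis 82.6deg z 0.1296 circ ((503.16229248046875, 346.8346862792969), 43.73557662963867)
```

View pics/w3.png

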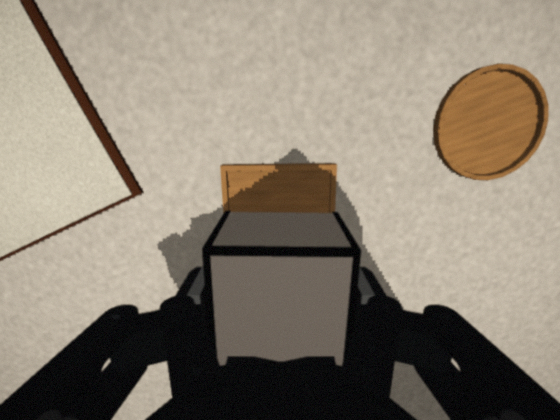

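The square carton is held level, centred over its tray (221–337 px) to within about 1.5 mm.

>>> carry_out --steps "0.4 0 -0.13 1 0; 0.4 0 0 2 0; 0.4 0 0 2 0; 0.4 0 0 1.3 0; 0.4 0 0 0.8 0; 0.4 0 0 0.5 0; 0.4 0 0 0 0; 0.4 0 0 0 0; 0.9 0 0 0 0; 0.9 0 0 0 0; 1 0 0 0 0; 1 0 0 0 0; 1 0 0 -0.5 0; 1 0 0 -1.5 0; 1 0 0 -2.5 0; 1 0 0 -3.5 0; 1 0 0 -3.5 0; 1 0 0 -3.5 0; 1 0 0 -3 0; 1 0 0 -1.5 0"

```text
clock: 14.6
ee_pos: [0.4952, 0.3494, 0.2143]
tcp_rot: [0.998, -0.059, 0.002, -0.001]
wrist_force: [0.3, -0.0, 0.3]
width: 0.998
```

>>> carry_out --steps "1 0 0 0 -0.118; 1 0 0 0 0; 1 0 0 0 0"

```text
clock: 14.85
ee_pos: [0.4944, 0.349, 0.2093]
tcp_rot: [1.0, -0.001, -0.0, -0.0]
wrist_force: [-0.4, -0.2, -0.1]
width: 1.001
```

Run:
```python
from obs import *
o,im,d,c=cam('wrist'); W=cloud(o,im,d,c); print(o['ee_pos'],o['tcp_rot'],o['wrist_force'],o['width'])
comps(W,(.045,.06),(.495,.35,.06))
o,im,d,c=cam('top'); W=cloud(o,im,d,c)+[.0013,.0008,.0014]
comps(W,(.08,.1),(.575,.01,.1)); comps(W,(.03,.05),(.575,.01,.12))
```

```text
[0.4944026  0.34898638 0.2093159 ] [ 9.99999526e-01 -9.69854416e-04 -8.41987340e-05 -2.58425358e-05] [-0.37252779 -0.19683512 -0.14008325] 1.0005897829459116
(0.045, 0.06) [ 248  165   66   64 3411] c=(493.7,349.1) size 61.1x60.7 long-axis -7.2deg z 0.0532 circ ((493.8937683105469, 349.19256591796875), 42.605613708496094)
(0.08, 0.1) [260 194  25  25 471] c=(621.3,11.4) size 54.3x54.3 long-axis 45.0deg z 0.09 circ ((621.6351318359375, 11.576489448547363), 27.887094497680664)
(0.03, 0.05) [ 259  187   28   81 1649] c=(577.1,10.6) size 190.2x63.8 long-axis 1.7deg z 0.04 circ ((576.4924926757812, 9.614466667175293), 99.17456817626953)
```

>>> carry_out --steps "1 0.5 1.3 0 0; 1 0.75 2 0 0; 1 1.2 3 0 0; 1 1.2 3 0 0; 1 1.2 3 0 0; 1 1.2 3 0 0; 1 1.2 3 0 0; 1 1.2 3 0 0; 1 1.2 3 0 0; 1 1.2 3 0 0; 1 1 2.6 0 0; 1 0.6 1.8 0 0; 1 0.5 1.2 0 0; 1 0 0.83 1.5 0; 1 0 0 3 0; 1 0 0 3 0; 1 0 0 3 0; 1 0 0 2.5 0; 1 0 0 1.8 0; 1 0 0 1 0"

```text
clock: 16.62
ee_pos: [0.623, 0.0121, 0.0485]
tcp_rot: [1.0, -0.0, -0.002, -0.0]
wrist_force: [0.0, 0.1, 0.2]
width: 1.001
```

>>> carry_out --steps "1 0 0 0 0; 1 0 0 0 0; 0.4 0 0 0 0; 0.4 0 0 0 0; 0.4 0 0 0 0; 0.4 0 0 0 0; 0.4 0 0 0 0; 0.4 0 0 0 0; 0.4 0 0 0 0"

```text
clock: 17.37
ee_pos: [0.625, 0.0119, 0.0529]
tcp_rot: [1.0, 0.0, 0.001, 0.0]
wrist_force: [-1.7, 1.0, 8.3]
width: 0.644
```

>>> carry_out --steps "0.3 0 0 -0.5 0; 0.3 0 0 -1 0; 0.3 0 0 -2 0; 0.3 0 0 -2 0; 0.3 0 0 -1.5 0; 0.3 0 0 -1 0; 0.3 0 0 0 0; 0.3 -0.33 -0.8 0 0; 0.3 -0.8 -1.9 0 0; 0.3 -1 -2.4 0 0; 0.3 -1 -2.4 0 0; 0.3 -1 -2.4 0 0; 0.3 -1 -2.4 0 0; 0.3 -0.9 -2.2 0 0; 0.3 -0.7 -1.7 0 0; 0.3 -0.4 -0.98 0 0; 0.3 0 0 0 0; 0.3 0 0 0 0"

```text
clock: 18.87
ee_pos: [0.5525, 0.1838, 0.1307]
tcp_rot: [1.0, 0.001, -0.0, 0.0]
wrist_force: [0.1, 0.4, -1.5]
width: 0.642
```

Run:
```python
from obs import *
o,im,d,c=cam('wrist'); W=cloud(o,im,d,c); print(o['ee_pos'],o['tcp_rot'],o['wrist_force'],o['width'])
cv2.imwrite('pics/w4.png',im[...,::-1])
comps(W,(o['ee_pos'][2]+.03,o['ee_pos'][2]+.045),(.55,.183,.06))
```

```text
[0.55252985 0.18376855 0.1306922 ] [ 9.99999508e-01  8.79117895e-04 -4.33271836e-04  1.51004764e-04] [ 0.09237744  0.44895124 -1.5096131 ] 0.6424066622408063
(np.float64(0.16069220091079003), np.float64(0.17569220091079002)) [  178   250   202   111 13283] c=(552.9,180.7) size 76.7x53.4 long-axis -69.3deg z 0.1676 circ ((560.3259887695312, 183.54635620117188), 41.06883239746094)
```

View pics/w4.png

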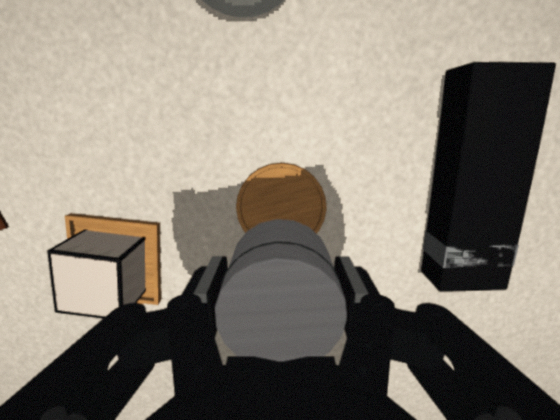

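The tin is upright and centred on the round tray at column 281. The square carton sits inside its tray and the long carton hasn't moved.

>>> carry_out --steps "0.3 0 0 1 0; 0.3 0 0 2 0; 0.3 0 0 2.3 0; 0.3 0 0 2.3 0; 0.3 0 0 1.7 0; 0.3 0 0 1 0; 0.3 0 0 0.6 0; 0.3 0 0 0.4 0; 0.3 0 0 0 0; 0.3 0 0 0 0; 0.9 0 0 0 0; 1 0 0 0 0; 1 0 0 0 0; 1 0 0 0 0; 1 0 0 -0.5 0; 1 0 0 -1.5 0; 1 0 0 -3 0; 1 0 0 -4 0; 1 0 0 -4 0; 1 0 0 -4 0"

```text
clock: 20.58
ee_pos: [0.5524, 0.1835, 0.1907]
tcp_rot: [1.0, 0.0, 0.0, -0.0]
wrist_force: [1.0, 0.8, 0.0]
width: 1.0
```

>>> carry_out --steps "1 0 0 -2 0; 1 0 0 0 0; 1 0 0 0 0; 1 0 0 0 0"

```text
clock: 20.92
ee_pos: [0.5525, 0.1836, 0.2077]
tcp_rot: [1.0, 0.0, -0.0, 0.0]
wrist_force: [0.2, -0.1, -0.8]
width: 1.001
```

Run:
```python
from obs import *
o,im,d,c=cam('wrist'); W=cloud(o,im,d,c); print(o['ee_pos'],o['tcp_rot'],o['wrist_force'],o['width'])
comps(W,(.045,.06),(.55,.183,.06))
o,im,d,c=cam('top'); W=cloud(o,im,d,c)+[.0013,.0008,.0014]
comps(W,(.03,.05),(.575,.01,.12))
```

```text
[0.55253921 0.18355827 0.20770802] [ 9.99999816e-01  4.03730208e-04 -4.49806110e-04  4.35431045e-05] [ 0.19468419 -0.10177593 -0.76317143] 1.0011510343385328
(0.045, 0.06) [ 254  172   54   53 2239] c=(550.5,183.0) size 55.0x54.7 long-axis -1.1deg z 0.053 circ ((550.4124145507812, 183.44752502441406), 27.939998626708984)
(0.03, 0.05) [ 259  187   28   81 2139] c=(577.1,10.5) size 189.9x63.8 long-axis 1.7deg z 0.04 circ ((576.286376953125, 9.557771682739258), 98.82770538330078)
```

>>> carry_out --steps "1 0.25 1.3 0 0; 1 0.4 2.5 0 0; 1 0.4 3 0 0; 1 0.4 3 0 0; 1 0.4 3 0 0; 1 0.4 2.5 0 0; 1 0.2 2.03 0 0; 1 0 0 2 -0.03; 1 0 0 3 0; 1 0 0 3 0; 1 0 0 3 0; 1 0 0 3 0; 1 0 0 2.5 0; 1 0 0 1.8 0; 1 0 0 1 0; 1 0 0 0.5 0; 1 0 0 0 0; 1 0 0 0 0; 0.5 0 0 0 0; 0.5 0 0 0 0"

```text
clock: 22.68
ee_pos: [0.5781, 0.0103, 0.0114]
tcp_rot: [1.0, 0.015, 0.001, 0.0]
wrist_force: [0.1, -1.8, 5.2]
width: 0.748
```

>>> carry_out --steps "0.5 0 0 0 0; 0.5 0 0 0 0; 0.5 0 0 0 0; 0.5 0 0 0 0; 0.4 0 0 0 0; 0.4 0 0 0 0"

```text
clock: 23.18
ee_pos: [0.5782, 0.0102, 0.0117]
tcp_rot: [1.0, 0.015, 0.001, 0.0]
wrist_force: [-2.3, -0.9, 8.7]
width: 0.737
```

>>> carry_out --steps "0.4 0 0 -0.5 0; 0.4 0 0 -1 0; 0.4 0 0 -2 0; 0.4 0 0 -2.5 0; 0.4 0 0 -2.5 0; 0.4 0 0 -2 0; 0.4 0 0 -1 0.015; 0.4 0 0 0 0.015; 0.4 -0.25 0.8 0 0; 0.4 -0.5 1.6 0 0; 0.4 -0.75 2.4 0 0; 0.4 -0.8 2.6 0 0; 0.4 -0.8 2.6 0 0; 0.4 -0.8 2.6 0 0; 0.4 -0.8 2.6 0 0; 0.4 -0.8 2.6 0 0; 0.4 -0.8 2.6 0 0; 0.4 -0.8 2.6 0 0; 0.4 -0.8 2.6 0 0; 0.4 -0.8 2.6 0 0"

```text
clock: 24.85
ee_pos: [0.4892, -0.273, 0.1235]
tcp_rot: [1.0, 0.0, -0.001, -0.001]
wrist_force: [0.9, -0.3, -1.9]
width: 0.737
```

>>> carry_out --steps "0.4 -0.6 2 0 0; 0.4 -0.6 1.8 0 0; 0.4 -0.25 1.4 0 0; 0.4 -0.15 0.73 0 0; 0.4 0 0 0 0.03; 0.4 0 0 0 0.035; 0.4 0 0 0 0; 0.4 0 0 0 0; 0.4 0 0 0 0"

```text
clock: 25.6
ee_pos: [0.4749, -0.3307, 0.125]
tcp_rot: [1.0, -0.031, -0.0, -0.0]
wrist_force: [0.4, 1.0, -2.1]
width: 0.734
```

Run:
```python
from obs import *
o,im,d,c=cam('wrist'); W=cloud(o,im,d,c); print(o['ee_pos'],o['tcp_rot'],o['wrist_force'],o['width'])
cv2.imwrite('pics/w5.png',im[...,::-1])
z=o['ee_pos'][2]
comps(W,(z+.02,z+.035),(.472,-.331,.12))
hsv=cv2.cvtColor(im,cv2.COLOR_RGB2HSV); Z=W[...,2]
b=(hsv[...,1]>90)&(hsv[...,0]>5)&(hsv[...,0]<28)&(Z>.0015)&(Z<.012)&(abs(W[...,1]+.33)<.08)
P=W[b]; print('tray strip',rect(P),P[:,0].max())
```

```text
[ 0.47486296 -0.33065563  0.1249634 ] [ 9.99511091e-01 -3.12648258e-02 -1.82947401e-04 -2.38438507e-04] [ 0.40010901  0.97591676 -2.11036681] 0.734006021039763
(np.float64(0.1449633986537452), np.float64(0.1599633986537452)) [  172    69   217   298 46415] c=(503.8,-332.5) size 130.5x90.4 long-axis -3.4deg z 0.1531 circ ((503.791259765625, -332.97125244140625), 71.75196075439453)
tray strip c=(619.9,-401.9) size 34.3x2.5 long-axis 22.9deg 0.6356693814805481
```

View pics/w5.png

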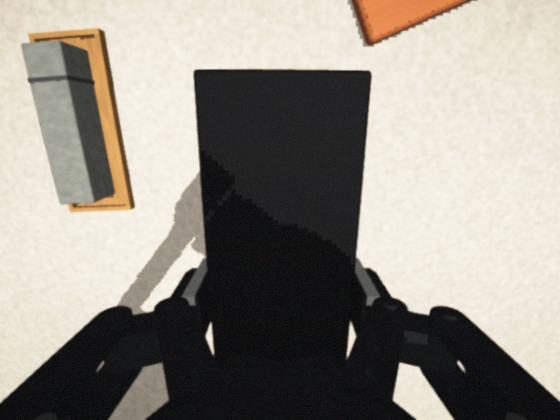

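The carton is held level and hides its tray, so I'm relying on the two tray measurements, which agree. The slim carton is seen lying in its tray.

>>> carry_out --steps "0.4 -0.2 0 1 0; 0.4 0 0 2 0; 0.4 0 0 2.3 0; 0.4 0 0 2 0; 0.4 0 0 1.4 0; 0.4 0 0 1 0; 0.4 0 0 0.6 0; 0.4 0 0 0.5 0; 0.4 0 0 0 0; 0.4 0 0 0 0; 0.4 0 0 0 0"

```text
clock: 26.57
ee_pos: [0.4731, -0.3312, 0.018]
tcp_rot: [0.999, -0.032, 0.0, 0.0]
wrist_force: [0.5, -0.1, -2.8]
width: 0.741
```

>>> carry_out --steps "0.9 0 0 0 0; 1 0 0 0 0; 1 0 0 0 0; 1 0 0 -0.5 0; 1 0 0 -1.5 0; 1 0 0 -3 0; 1 0 0 -4 0; 1 0 0 -4 0; 1 0 0 -4 0; 1 0 0 -3 0; 1 0 0 -1 0; 1 0 0 0 0; 1 0 0 0 0"

```text
clock: 27.65
ee_pos: [0.4727, -0.3309, 0.2272]
tcp_rot: [0.999, -0.032, 0.0, 0.0]
wrist_force: [0.6, -0.1, -0.9]
width: 1.0
```

Run:
```python
from obs import *
o,im,d,c=cam('wrist'); W=cloud(o,im,d,c); print(o['ee_pos'],o['wrist_force'],o['width'])
comps(W,(.035,.055),(.472,-.331,.13))
o,im,d,c=cam('top'); W=cloud(o,im,d,c)+[.0013,.0008,.0014]
comps(W,(.03,.06),(.472,-.331,.12));comps(W,(.03,.045),(.557,-.167,.09));comps(W,(.045,.06),(.495,.349,.08));comps(W,(.045,.06),(.55,.183,.08))
for s,(a,b) in dict(tape=(.757,.213),scan=(.770,-.173)).items():
    m=(abs(W[...,0]-a)<.1)&(abs(W[...,1]-b)<.08)&(W[...,2]>.0134)&(W[...,2]<.06); print(s,rect(W[m]))
cv2.imwrite('pics/t6.png',im[...,::-1])
```

```text
[ 0.47274903 -0.33086856  0.2271713 ] [ 0.59050683 -0.11571627 -0.92222514] 1.0004312800241473
(0.035, 0.055) [ 251  102   62  166 9458] c=(472.3,-331.4) size 189.4x64.3 long-axis -4.3deg z 0.043 circ ((472.3123779296875, -331.4659729003906), 99.14352416992188)
(0.03, 0.06) [ 401  231   33   84 2217] c=(472.2,-329.9) size 189.1x65.8 long-axis -4.6deg z 0.043 circ ((471.98895263671875, -329.0821533203125), 98.82941436767578)
(0.03, 0.045) [341 210  14  51 646] c=(557.5,-166.8) size 118.7x31.3 long-axis -1.6deg z 0.037 circ ((557.5302734375, -164.4659881591797), 60.399688720703125)
(0.045, 0.06) [111 247  32  29 714] c=(494.7,350.3) size 62.5x60.2 long-axis 82.6deg z 0.053 circ ((494.88690185546875, 349.7574768066406), 42.139366149902344)
(0.045, 0.06) [187 226  24  24 449] c=(550.5,182.8) size 54.3x53.7 long-axis -44.5deg z 0.0531 circ ((550.7105102539062, 183.49696350097656), 27.949316024780273)
tape c=(758.2,213.4) size 101.4x98.1 long-axis 46.3deg
scan c=(770.3,-173.1) size 163.4x60.3 long-axis -14.0deg
```

View pics/t6.png

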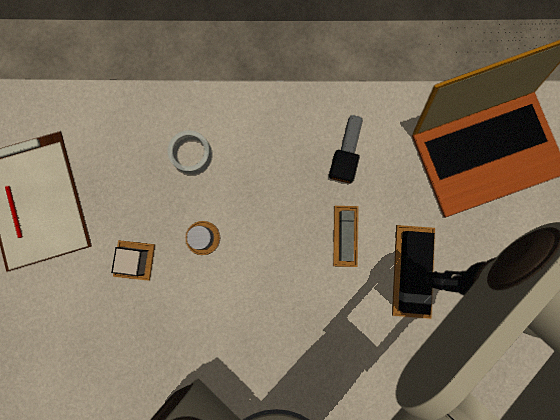

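All four pieces lie in their trays: square (133,261), tin (200,238), slim (347,236) and long (416,272). Their tops are at floor height plus piece height, and the bystanders haven't moved.

```bash
python3 -c "
from h import *
print(job.job_done())"
```

```text
the job is handed in; nothing more can be done
None
```

I took the stack apart in the order slim carton, square carton, round tin, long carton. Each piece was set down upright in its own tray, and the job was handed in at about 28 s of the 131 s allowed.

- **Placement:** the last wrist and overhead measurements put each piece within about 2 mm of its tray's centre. The long and slim cartons are within about 1° of their trays' direction.
- **Height:** the tops are at 43, 53, 37 and 53 mm (long, square, slim, tin), exactly piece height plus the 3 mm tray floor, so all four lie flat.
- **Bystanders:** the tape roll and the scanner read within 1 mm of where they started.
- **Gripper:** it ended open and clear, about 0.2 m above the table.

**Disagreements:** the overhead camera read about 1.3 mm off from the wrist camera, so I corrected for that. I also gripped the tin about 3 mm off-centre after adding up a move wrongly, and allowed for it when placing the tin. No checks failed, though handing in gives no verdict.

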